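# Start the dust extractor at its push-latch switch box

## Task

Start the dust extractor at the grey switch box on the jeweller's bench: press its closed cover at the black thumb spot so that it springs open, press the green start button fully in, then push the cover back down until the latch catches and it stays shut, flush with the box, when you let go. It is all pressing and pushing with the fingertips: touch the cover only on its outer face, never pinch or pull it, and do not press the red stop button. Leave the pliers, ring, jar and file where they lie, and finish clear of everything.

Things in the scene. Friction and masses are not known exactly. Their poses are not given: they have to be found in the camera images.
- station: Grey switch box fixed to the bench, 140 (its x) x 156 (y) x 65 mm high, walls 10 mm, round a flush aluminium cover. Origin: centre of its underside; +y to the cover's hinge, -y to its free edge, z up. Ears 4 mm high to x = +-98 mm, conduit 30 mm high to x = 120 mm. Inside: switch plate 26 mm above the bench; black latch 48 x 15 mm at y = -60 mm, top 51 mm up; fuse caps to 36 mm high at y = 40 mm.
- cover (a joint): Cover angle, rad: 0 latched flush, 1.5 open, -0.048 pressed against its stop. Plate 114 x 132 x 4 mm; free edge 135 mm from the hinge line. Push-push latch: pressed at the thumb spot to its stop 5.7 mm below flush (3 N on the way) and let up, it releases, swings fully open in 2 s by a damped spring and stays. Pushed over and down (1 to 6 N) to the same stop and let up, it rises to flush, latched.
- cover_press (a point): Black thumb spot (20 mm disc) on the cover's outer face, midway along it, 119 mm from the hinge line, 16 mm in from the free edge; 65 mm above the bench when shut. It moves with the cover: its axes are the station's when shut, z out of the outer face.
- cover_hinge (a point): Middle of the cover's hinge line, which runs along the station's x at its y = +69 mm, 62 mm above the bench. The point turns with the cover: its -y runs along the plate to the free edge, z out of the outer face, which lies 3 mm from the hinge line. Fully open, the plate stands almost upright and the outer face looks to the station's +y.
- cover_inside (a point): Middle of the black lining (geom cover_lining, 110 x 124 x 2 mm) on the cover's inner face, 69 mm from the hinge line; axes as cover_hinge. The fingers should not push on the lining: over 3 N counts as pinching or pulling the cover.
- start_top (a point): Centre of the top of the green start button (28 mm across, in a black collar 44 mm across), 48 mm above the bench, so 17 mm below the box's rim; 81 mm from the hinge line and 29 mm to one or the other side along the station's x. Hidden from view while the cover is shut.
- start (a joint): Travel of the green start button in m: 0 up, 0.006 fully in (about 5 N). It springs back.
- stop_top (a point): Centre of the top of the red stop button, same size and height, 58 mm from the green one; which of the two is on which side varies.
- stop (a joint): Travel of the red stop button in m: 0 up, 0.006 fully in. Do not press it.
- pliers: Loose flat-nose pliers with blue handles, 140 mm long, 54 mm wide, 12 mm high, lying on the bench on the station's -x side. Origin: on the bench, near the rivet; x points to the jaws.
- band_ring: Loose dark steel finger ring, 23 mm across, 8 mm high, lying flat beside the station's -y wall. Origin: centre of its underside.
- jar: Loose amber glass jar with a white cap, 48 mm across, 62 mm high, standing on the station's +x side. Origin: centre of its underside.
- file: Loose file with a light wooden handle, 180 mm long, 16 mm high, lying on the station's -y side beyond the ring. Origin: on the bench at mid length; x points to the blade.
- bench_pin: Black anvil block with a steel top (75 x 85 x 61 mm) and a wooden bench pin standing out 115 mm towards the robot, fixed to the bench at the robot's right. Origin: under the anvil's centre. Not part of the job.
There are look-alikes about, which are no part of the job. Several things look just like the station: the one meant starts farthest to the robot's left.

How it is judged:
By the outcome, as a careful person would: the job done as asked, in the order asked, and still so for the second after the job is handed in, with the robot touching nothing.
It also fails if it takes over 53 s, if anything falls off the work surface, if the arm or the gripper's body presses on something with over 40 N, if the wrist force passes 120 N, or if a joint passes its speed limit or range.

## Robot

A 6-joint arm with a two-finger parallel gripper is mounted at the origin on the work surface. World frame = base frame: x ahead of the robot, y to its left, z up, the work surface at z = 0. Lengths are in m, angles in degrees, forces in N, time in s.
With the tool pointing down it reaches from about 0.275 to 0.85 m from the base axis. Payload 5.2 kg.
Tool frame: the origin (TCP) lies on the mounting face of the last link; the fingertips stand 173 mm ahead of it and the grasp point (between the pads) lies 155 mm ahead of it; z points along the fingers, y is the line along which they close (so a half turn about z gives the same grasp; the last joint's range is limited). The gripper opens to 85 mm and grips with 20 to 120 N. Pads are 22 mm wide; open, the fingers measure 114 mm over their backs; the gripper's body (76 mm by 85 mm) begins 54 mm behind the grasp point. The pads swing forward as they close: fully open they stand 13 mm farther back than shut.
Start: joints at [-74.989, 14.817, 87.949, -0, 77.235, -11.62], TCP at [0.247, -0.492, 0.405] pointing down, gripper open.
Joint ranges: [-179.93, 179.93], [-52.35, 119.4], [10.71, 147.94], [-69.91, 249.91], [12.55, 155.21], [-178.61, 178.61]. Speed limits (degrees/s): [147.25, 147.25, 180, 180, 180, 180].

## Interface

Orientations are given as a 3x3 rotation matrix whose columns are the frame's x, y, z axes.
In Python, from cell import arm, grab_frame, get_calibration gives the robot as it stands.
- The arm moves only by the shell command python3 -m crank 'ROWS' [FORCE]. ROWS is JSON, a list that holds one entry, the list of rows, each a list of 7 numbers: the turn, a rotation vector about the tool's x, y, z in rad, then the shift along the tool's x, y, z in mm, then the finger opening in mm, from 0 to 85.4. In form: [[[wx, wy, wz, x, y, z, hand], ...]]. A call has 1 to 5 rows; each row shifts and turns the commanded pose from where the row before left it, along the tool's axes as they then stand; what a row does not reach is not made up. A row lasts 1/12 s, in which the tool goes at most 41.7 mm and 7.16 degrees, less where a joint would pass 70% of its speed; a pose out of reach is approached as far as the arm can. A call with a gripper value outside its range is refused whole. The fingers move at their own pace and stop on an object; FORCE is the grip in N (left out, the last holds). Time passes only in rows, so rows that do not move let the fingers close. It gives the time, the measured TCP pose, the force, the opening and the grip force at its end, in the units of the state.
- arm.read_state(): the state, without advancing time (a new reading comes with each control period).
- grab_frame(name): name is "scene" or "top" or "wrist"; returns the picture (400x640x3 uint8, blue, green, red); there is no depth.
- get_calibration(name): a dict with "intrinsics" (3x3 intrinsics, pixels), "dist_coeffs" ([k1, k2, p1, p2, k3] as OpenCV has them; the pictures are not rectified), "origin" and "orientation" of the camera in the world. Camera axes: x right, y up, looking along -z (the intrinsics and any distortion apply to the point x, -y, -z); pixel columns grow to the right and rows downward; lengths in m; the calibration is good to about 2 mm. A picture is of the moment at which its call begins: read the wrist's pose just before it. get_calibration takes no time and is no camera call; for the wrist camera it gives the pose at the moment of the call.
- arm.finish_job(): hands the job in; it is judged then, once.
The state is a dict: "t": time; "joint_positions": joint angles; "dq": joint speeds; "effort": joint torques, N m; "eef_pos": TCP position; "tcp_rot": TCP orientation; "force": force on the tool from outside, world axes, zero at the start; "ft_torque": the same for the moment, N m; "width": opening from 0.0 (shut) to 1.0 (fully open); "finger_force": force on a finger pad.
Only numpy, scipy, OpenCV 4.12 (cv2) and the standard library are available. Lean on these libraries where they do the work, as an engineer would, in place of code of your own. Each camera call takes 0.05 s, during which the arm holds its last target. There are 200 camera calls.

## Working session

There is one attempt and no reset: what is moved stays moved. The work goes in short steps, Python scripts to look and compute and a shell command to move; the robot and the scene stay as the last step left them, time stands still between calls to the robot, and variables do not carry over. Pictures are saved under pics/ and viewed, at most 10 in all, crops included, and the job is handed in when it is done.

```bash
ls; mkdir -p pics; python3 - <<'E'
from cell import arm, grab_frame, get_calibration
import cv2,numpy as np
s=arm.read_state();print(s)
for n in("top","scene"):
    im=grab_frame(n);cv2.imwrite(f"pics/{n}0.png",im)
    print(n,get_calibration(n))
E
```

```text
pics
{'t': 0.0, 'joint_positions': array([-7.49895810e+01,  1.48571776e+01,  8.80123131e+01,  1.92816218e-03,
        7.72353986e+01, -1.16182711e+01]), 'dq': array([ 0.09834312,  0.05778279,  0.03308069,  0.08647673,  0.0644475 ,
       -0.00839996]), 'effort': array([-7.04927443e-04, -4.46037412e+01, -2.90568852e+01, -3.55872280e-04,
        1.20274225e-02,  2.28030416e-06]), 'eef_pos': array([ 0.24649056, -0.4914157 ,  0.40388532]), 'tcp_rot': array([[ 8.93933350e-01,  4.48199698e-01, -4.42430706e-04],
       [ 4.48199737e-01, -8.93931675e-01,  1.77669859e-03],
       [ 4.00812948e-04, -1.78654745e-03, -9.99998324e-01]]), 'force': array([-0.43452249, -0.6048838 , -0.13951392]), 'ft_torque': array([-0.0191183 ,  0.00581407,  0.06127303]), 'finger_force': 0.0, 'width': 1.0040144564734421}
top {'intrinsics': array([[391.91144498,   0.        , 322.89285708],
       [  0.        , 391.91144498, 203.31964685],
       [  0.        ,   0.        ,   1.        ]]), 'dist_coeffs': array([-0.06926548,  0.        ,  0.        ,  0.        ,  0.        ]), 'origin': array([ 0.42920048, -0.13431756,  1.00617079]), 'orientation': array([[-0.00816688,  0.9973357 , -0.07248997],
       [-0.99983143, -0.00933642, -0.01580968],
       [-0.01644435,  0.07234864,  0.99724383]])}
scene {'intrinsics': array([[451.68108257,   0.        , 320.94710965],
       [  0.        , 451.68108257, 201.83863851],
       [  0.        ,   0.        ,   1.        ]]), 'dist_coeffs': array([-0.03474404,  0.        ,  0.        ,  0.        ,  0.        ]), 'origin': array([ 1.11537733, -0.46486245,  0.87425768]), 'orientation': array([[ 0.4592405 , -0.68067395,  0.57077241],
       [ 0.88811378,  0.3382448 , -0.31119828],
       [ 0.01876376,  0.64982569,  0.75985162]])}
```

View pics/top0.png

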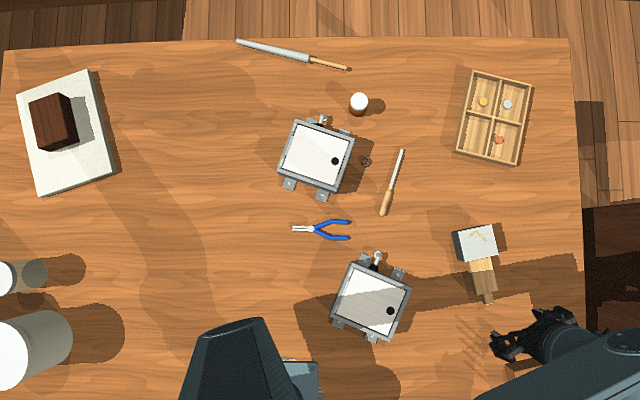

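View pics/scene0.png

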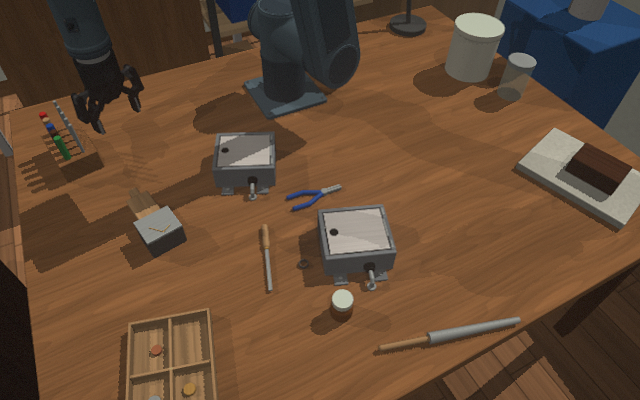

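The top view shows two switch boxes. The left one is centred near (317,157), with its thumb spot at (335,161), its conduit at (323,118), the ring at (366,162), the jar at (358,103) and the pliers at (322,230). That one is the station. In the scene view it is at (356,237).

```bash
cat > h.py <<'E'
from cell import arm, grab_frame, get_calibration
import cv2,numpy as np
def ray(cal,px):
    p=cv2.undistortPoints(np.float64(px).reshape(-1,1,2),cal['intrinsics'],cal['dist_coeffs']).reshape(-1,2)
    d=np.c_[p[:,0],-p[:,1],-np.ones(len(p))]@np.array(cal['orientation']).T
    return np.array(cal['origin']),d
def plane(cal,px,z):
    o,d=ray(cal,px); return o+d*((z-o[2])/d[:,2])[:,None]
def tri(c1,p1,c2,p2):
    o1,d1=ray(c1,p1);o2,d2=ray(c2,p2)
    a,b=d1[0],-d2[0]; s=np.linalg.lstsq(np.c_[a,b],o2-o1,rcond=None)[0]
    q1=o1+s[0]*d1[0];q2=o2+s[1]*d2[0]; return (q1+q2)/2,np.linalg.norm(q1-q2)
E
python3 - <<'E'
from h import *
P={}
for n,roi,sp in(("top",(275,112,362,205),(335,161)),("scene",(312,200,400,285),(334,232))):
    im=cv2.imread(f"pics/{n}0.png");cal=get_calibration(n)
    g=im.min(2);m=np.zeros_like(g);x0,y0,x1,y1=roi
    m[y0:y1,x0:x1]=(g[y0:y1,x0:x1]>150)*255
    m=cv2.morphologyEx(m,cv2.MORPH_OPEN,np.ones((3,3)))
    c=max(cv2.findContours(m,0,2)[0],key=cv2.contourArea)
    w=plane(cal,c.reshape(-1,2),0.065)
    r=cv2.minAreaRect((w[:,:2]*1000).astype(np.float32));print(n,"cover",r,cv2.contourArea(c))
    k=np.zeros_like(g);a,b=sp;k[b-8:b+9,a-8:a+9]=(g[b-8:b+9,a-8:a+9]<90)
    M=cv2.moments(k,True);P[n]=(M['m10']/M['m00'],M['m01']/M['m00']);print(P[n],M['m00'],plane(cal,P[n],.065))
    print(cv2.boxPoints(r))
print(tri(get_calibration("top"),P["top"],get_calibration("scene"),P["scene"]))
E
```

```text
top cover ((628.8284301757812, -105.72493743896484), (155.09283447265625, 138.8124237060547), 69.61101531982422) 2850.0
(335.9056603773585, 161.47169811320754) 53.0 [[ 0.59917699 -0.15182305  0.065     ]]
[[ 536.754     -154.23244  ]
 [ 666.86975   -202.59354  ]
 [ 720.90283    -57.217438 ]
 [ 590.7871      -8.8563385]]
scene cover ((645.9707641601562, -113.09640502929688), (128.85708618164062, 48.16259765625), 68.85198211669922) 782.0
(331.89473684210526, 232.859649122807) 57.0 [[ 0.59916258 -0.15335854  0.065     ]]
[[ 600.26685  -164.49777 ]
 [ 645.1858   -181.87381 ]
 [ 691.6747    -61.695038]
 [ 646.75574   -44.319   ]]
(array([ 0.59899133, -0.15245332,  0.06429741]), np.float64(0.0013808397030933988))
```

```bash
python3 - <<'E'
from h import *
a=cv2.imread("pics/top0.png")[105:215,265:365];b=cv2.imread("pics/scene0.png")[195:305,305:405]
cv2.imwrite("pics/crop0.png",np.hstack([cv2.resize(a,(400,440),interpolation=2),cv2.resize(b,(400,440),interpolation=2)]))
E
```

```text
(no output)
```

View pics/crop0.png

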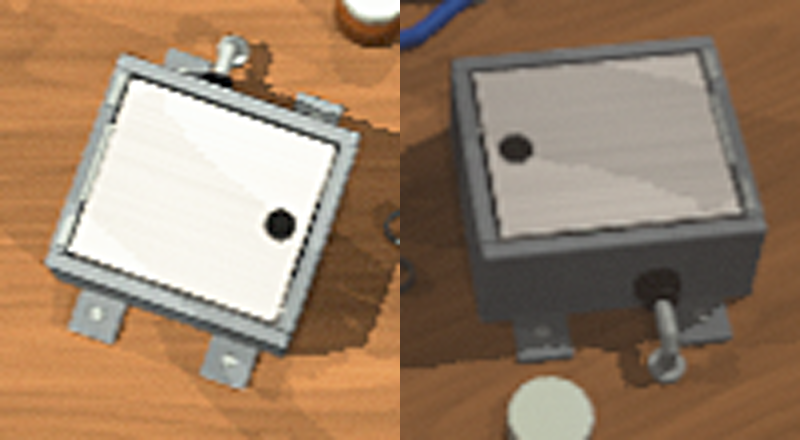

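The crops show the cover corners and the spot clearly. The hinge is at the left in the top view and the conduit (+x) points away from the robot. I'll fit the station pose from the corners.

```bash
python3 - <<'E'
from h import *
M=np.array([[57,66],[57,-66],[-57,-66],[-57,66],[0,-50]])/1000.
T=np.array([[128,80],[338,145],[278,320],[68,252],[280,225]])/4-.375+[265,105]
S=np.array([[342,215],[97,238],[72,70],[305,50],[116,148]])/4-.375+[305,195]
W=[plane(get_calibration(n),p,.065)[:,:2] for n,p in(("top",T),("scene",S))]
def fit(m,w):
    mc,wc=m.mean(0),w.mean(0);H=(m-mc).T@(w-wc);a=np.arctan2(H[0,1]-H[1,0],H[0,0]+H[1,1])
    R=np.array([[np.cos(a),-np.sin(a)],[np.sin(a),np.cos(a)]]);t=wc-R@mc
    print(np.degrees(a),t,(w-(m@R.T+t))*1000);return a,R,t
for w in W: fit(M,w)
a,R,t=fit(np.r_[M,M],np.r_[W[0],W[1]])
np.savez("st.npz",R=R,t=t)
s=arm.read_state();A=s['tcp_rot']
tgt=np.r_[R@[0,-.050]+t,0]
for n,y in(("spot",[0,-.05]),("g+",[.029,-.012]),("g-",[-.029,-.012]),("hinge",[0,.069])):print(n,R@y+t)
print("yaw tool x",np.degrees(np.arctan2(A[1,0],A[0,0])),A.T@(tgt-s['eef_pos'])*1000)
E
```

```text
-18.83314984545466 [ 0.61731715 -0.10183725] [[-0.71518703  1.26655927]
 [-0.26600775 -1.91774865]
 [ 0.57822927 -1.00108032]
 [ 0.9030319   1.22254398]
 [-0.50006639  0.42972572]]
-20.787097948509935 [ 0.61527368 -0.1013523 ] [[ 0.94859777  0.12255622]
 [ 1.15595028 -2.75124233]
 [-1.53051222 -1.50649502]
 [-0.91544875  4.31261877]
 [ 0.34141292 -0.17743764]]
-19.820413567356123 [ 0.6162976  -0.10159402] [[-0.44373142  2.32650521]
 [ 2.15173771 -1.61054919]
 [ 2.3458755  -2.54749481]
 [ 0.52438829  0.42887595]
 [ 1.33247311 -0.0986398 ]
 [ 0.63532086 -0.9240477 ]
 [-1.24600577 -3.02506472]
 [-3.26506605  0.02354184]
 [-0.56132344  5.06987411]
 [-1.47366879  0.35699911]]
spot [ 0.59934394 -0.14863202]
g+ [ 0.63951076 -0.12271626]
g- [ 0.58494668 -0.10305002]
hinge [ 0.63969365 -0.03668158]
yaw tool x 26.630595735770637 [ 468.93521064 -147.59558955  404.34052073]
```

```bash
python3 -m crank '[[[0,0,0,39,-12.3,0,0],[0,0,0,39,-12.3,0,0],[0,0,0,39,-12.3,0,0],[0,0,0,39,-12.3,0,0],[0,0,0,39,-12.3,0,0]]]' 20 >/dev/null
python3 -m crank '[[[0,0,0,39,-12.3,0,0],[0,0,0,39,-12.3,0,0],[0,0,0,39,-12.3,0,0],[0,0,0,39,-12.3,0,0],[0,0,0,39,-12.3,0,0]]]'
python3 -m crank '[[[0,0,0,39,-12.3,0,0],[0,0,0,39,-12.3,0,0],[0,0,0.1,0,0,12,0],[0,0,0.1,0,0,12,0],[0,0,0.1,0,0,12,0]]]'
python3 -m crank '[[[0,0,0.1,0,0,12,0],[0,0,0.1,0,0,12,0],[0,0,0.1,0,0,12,0],[0,0,0.1,0,0,12,0],[0,0,0.1,0,0,12,0]]]'
cat > where.py <<'E'
from h import *
f=np.load("st.npz");R,t=f['R'],f['t']
def where():
    s=arm.read_state();A=s['tcp_rot'];tip=s['eef_pos']+A[:,2]*.173
    print("t",round(s['t'],2),"tip st(mm)",np.round(np.r_[R.T@(tip[:2]-t),tip[2]]*1000,1),"yaw err",np.round(np.degrees(np.arctan2(A[1,0],A[0,0])-np.arctan2(R[1,0],R[0,0])),2),"tilt",np.round(A[:,2],3),"F",np.round(s['force'],1),"w",round(s['width'],2))
if __name__=="__main__":where()
E
python3 where.py; python3 - <<'E'
from h import *
cv2.imwrite("pics/w1.png",grab_frame("wrist"))
c=get_calibration("wrist");print(c)
E
```

```text
t: 0.93
eef_pos: [0.5411, -0.205, 0.4044]
tcp_rot: [[0.894, 0.448, -0.001], [0.448, -0.894, 0.0], [-0.0, -0.001, -1.0]]
force: [0.7, -0.8, -0.2]
width: 0.004
finger_force: 0.0
t: 1.35
eef_pos: [0.5993, -0.1486, 0.3676]
tcp_rot: [[0.987, 0.162, -0.001], [0.162, -0.987, 0.0], [-0.001, -0.0, -1.0]]
force: [-0.9, 0.3, 0.3]
width: -0.0
finger_force: 0.0
t: 1.77
eef_pos: [0.5986, -0.1498, 0.3076]
tcp_rot: [[0.943, -0.334, -0.001], [-0.334, -0.943, 0.0], [-0.001, -0.0, -1.0]]
force: [-0.3, -0.0, 0.1]
width: 0.001
finger_force: 0.0
t 1.77 tip st(mm) [ -0.5 -51.3 134.6] yaw err 0.34 tilt [-0.001  0.    -1.   ] F [-0.3 -0.   0.1] w 0.0
{'intrinsics': array([[285.18852392,   0.        , 317.95629502],
       [  0.        , 285.18852392, 197.78354776],
       [  0.        ,   0.        ,   1.        ]]), 'dist_coeffs': array([-0.02318338,  0.        ,  0.        ,  0.        ,  0.        ]), 'origin': array([ 0.67319534, -0.17689141,  0.27329122]), 'orientation': array([[-3.38878983e-01,  8.90933885e-01,  3.02320768e-01],
       [-9.40829946e-01, -3.20832562e-01, -1.09112235e-01],
       [-2.17441061e-04, -3.21408275e-01,  9.46940692e-01]])}
```

View pics/w1.png

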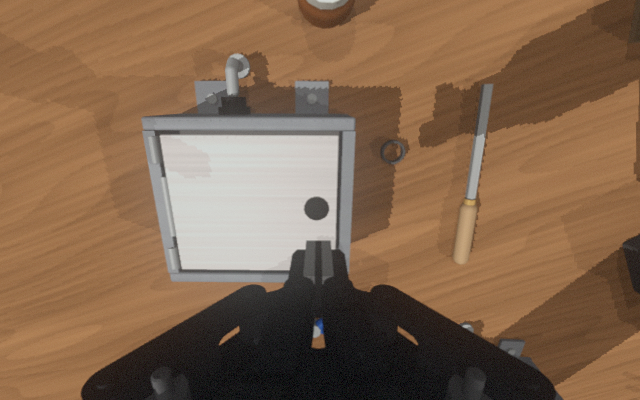

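The wrist view shows the spot at (316,208), just ahead of the fingertips at (318,243). The cover lies square to the tool. The fingers close into a narrow tip. I'll check the spot from here.

```bash
python3 - <<'E'
from where import *
im=cv2.imread("pics/w1.png");g=im.max(2)
k=np.zeros_like(g);k[192:224,300:332]=g[192:224,300:332]<90
M=cv2.moments(k,True);c=get_calibration("wrist")
px=[(M['m10']/M['m00'],M['m01']/M['m00']),(160,133),(337,132),(175,272)]
print(px[0],np.round((plane(c,px,.065)[:,:2]-t)@R*1000,1))
# tip px edges at z of tip
print(np.round((plane(c,[(305,241),(332,241),(318,243)],.135)[:,:2]-t)@R*1000,1))
E
```

```text
(316.15816326530614, 208.14795918367346) [[ -0.2 -50.1]
 [ 57.7  62.5]
 [ 58.1 -65.1]
 [-58.5  70.4]]
[[  7.5 -44.5]
 [  7.5 -59.1]
 [  6.3 -51.6]]
```

```bash
python3 -m crank '[[[0,0,0,0,0,22,0],[0,0,0,0,0,22,0],[0,0,0,0,0,20,0],[0,0,0,0,0,4,0],[0,0,0,0,0,3,0]]]'
python3 -m crank '[[[0,0,0,0,0,2,0],[0,0,0,0,0,1.5,0],[0,0,0,0,0,0.5,0],[0,0,0,0,0,0,0]]]'; python3 where.py
```

```text
t: 2.23
eef_pos: [0.5982, -0.1497, 0.2368]
tcp_rot: [[0.945, -0.328, -0.003], [-0.328, -0.945, 0.001], [-0.003, -0.0, -1.0]]
force: [-2.1, 0.4, 2.6]
width: 0.001
finger_force: 1.3
t: 2.57
eef_pos: [0.599, -0.15, 0.2347]
tcp_rot: [[0.944, -0.329, 0.001], [-0.329, -0.944, -0.001], [0.001, 0.0, -1.0]]
force: [-2.6, 0.8, 3.0]
width: 0.0
finger_force: 1.4
t 2.57 tip st(mm) [  0.3 -51.4  61.7] yaw err 0.63 tilt [ 0.001 -0.001 -1.   ] F [-2.6  0.8  3. ] w 0.0
```

```bash
python3 -m crank '[[[0,0,0,0,0,1.5,0],[0,0,0,0,0,1,0],[0,0,0,0,0,1,0],[0,0,0,0,0,0,0]]]'
```

```text
t: 2.9
eef_pos: [0.599, -0.1499, 0.2326]
tcp_rot: [[0.944, -0.329, 0.002], [-0.329, -0.944, -0.001], [0.002, 0.0, -1.0]]
force: [-6.0, 2.0, 15.4]
width: 0.003
finger_force: 7.4
```

```bash
python3 -m crank '[[[0,0,0,0,3,-8,0],[0,0,0,0,20,-30,0],[0,0,0,0,20,-35,0],[0,0,0,0,10,-40,0],[0,0,0,0,0,-40,0]]]'
for i in 1 2 3 4; do python3 -m crank '[[[0,0,0,0,0,0,0],[0,0,0,0,0,0,0],[0,0,0,0,0,0,0],[0,0,0,0,0,0,0],[0,0,0,0,0,0,0]]]'>/dev/null; done; python3 where.py
python3 - <<'E'
from h import *
w=grab_frame("wrist");t=grab_frame("top");cv2.imwrite("pics/w2.png",w);cv2.imwrite("pics/t2.png",t)
cv2.imwrite("pics/v2.png",np.hstack([cv2.resize(w,(480,300)),cv2.resize(t[95:215,265:393],(320,300))]))
E
```

```text
t: 3.32
eef_pos: [0.5806, -0.2022, 0.3845]
tcp_rot: [[0.944, -0.331, -0.0], [-0.331, -0.944, -0.001], [-0.0, 0.001, -1.0]]
force: [1.1, -0.4, -0.2]
width: 0.002
finger_force: 0.0
t 4.98 tip st(mm) [   0.4 -104.4  210.2] yaw err 0.61 tilt [ 0.  0. -1.] F [0.7 0.2 0.2] w -0.0
```

View pics/v2.png

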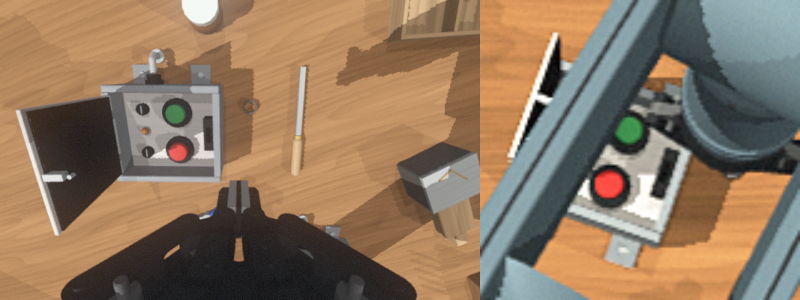

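The cover stands open. In the left panel (wrist view), green is at about (176,113) on the +x side and red at (178,151) on the -x side.

```bash
python3 - <<'E'
from where import *
c=get_calibration("wrist");im=cv2.imread("pics/w2.png").astype(int)
b,g,r=im[...,0],im[...,1],im[...,2]
for n,m in(("green",(g>r+30)&(g>b+15)),("red",(r>g+90)&(r>b+90))):
    m=m.astype(np.uint8);q=cv2.connectedComponentsWithStats(m);i=1+np.argmax(q[2][1:,4])
    print(n,q[3][i],q[2][i,4],np.round((plane(c,[q[3][i]],.048)[:,:2]-t)@R*1000,1))
E
```

```text
green [233.17601547 151.74468085] 517 [[ 30.3 -13.7]]
red [236.7254902  203.07352941] 408 [[-27.9 -13. ]]
```

```bash
python3 -m crank '[[[0,0,0,10,-30,0,0],[0,0,0,10,-30,0,0],[0,0,0,9.5,-30,0,0],[0,0,0,0,0,35,0],[0,0,0,0,0,35,0]]]'>/dev/null
python3 -m crank '[[[0,0,0,0,0,30,0],[0,0,0,0,0,30,0],[0,0,0,0,0,20,0],[0,0,0,0,0,5,0],[0,0,0,0,0,0,0]]]'; python3 where.py
```

```text
t: 5.92
eef_pos: [0.6382, -0.1245, 0.2263]
tcp_rot: [[0.944, -0.329, -0.004], [-0.329, -0.944, 0.001], [-0.004, -0.0, -1.0]]
force: [0.5, -0.8, 0.7]
width: -0.002
finger_force: 0.0
t 5.92 tip st(mm) [ 27.7 -14.1  53.3] yaw err 0.61 tilt [-0.004  0.001 -1.   ] F [ 0.5 -0.8  0.7] w -0.0
```

```bash
python3 -m crank '[[[0,0,0,1,-1,3,0],[0,0,0,0,0,3,0],[0,0,0,0,0,2,0],[0,0,0,0,0,2,0],[0,0,0,0,0,0,0]]]';python3 -m crank '[[[0,0,0,0,0,1.5,0],[0,0,0,0,0,1,0],[0,0,0,0,0,0,0]]]'; python3 where.py
```

```text
t: 6.33
eef_pos: [0.6406, -0.1243, 0.2193]
tcp_rot: [[0.944, -0.329, 0.003], [-0.329, -0.944, -0.001], [0.003, -0.0, -1.0]]
force: [1.0, -0.5, 2.8]
width: 0.003
finger_force: 1.3
t: 6.58
eef_pos: [0.6407, -0.1243, 0.2165]
tcp_rot: [[0.944, -0.329, 0.002], [-0.329, -0.944, -0.001], [0.003, -0.0, -1.0]]
force: [2.1, 0.4, 3.8]
width: -0.0
finger_force: 2.1
t 6.58 tip st(mm) [ 31.1 -13.1  43.5] yaw err 0.61 tilt [ 0.002 -0.001 -1.   ] F [2.1 0.4 3.8] w -0.0
```

```bash
python3 -m crank '[[[0,0,0,0,0,1.5,0],[0,0,0,0,0,1.5,0],[0,0,0,0,0,1,0],[0,0,0,0,0,0,0]]]'; python3 where.py
```

```text
t: 6.92
eef_pos: [0.6406, -0.1242, 0.2152]
tcp_rot: [[0.944, -0.329, 0.003], [-0.329, -0.944, -0.001], [0.004, 0.0, -1.0]]
force: [-2.5, 1.2, 20.9]
width: -0.002
finger_force: 10.4
t 6.92 tip st(mm) [ 31.2 -13.1  42.2] yaw err 0.63 tilt [ 0.003 -0.001 -1.   ] F [-2.5  1.2 20.9] w -0.0
```

Start is fully in: 21 N at the 6 mm stop. Next I'll lift out, cross over the cover and come down behind it.

```bash
python3 -m crank '[[[0,0,0,0,0,-30,0],[0,0,0,0,0,-40,0],[0,0,0,0,0,-40,0],[0,0,0,0,0,-40,0],[0,0,0,0,0,-40,0]]]'>/dev/null
python3 -m crank '[[[0,0,0,-10,-30,-8,0],[0,0,0,-10,-38,0,0],[0,0,0,-10,-38,0,0],[0,0,0,0,-14,0,0],[0,0,0,0,0,0,0]]]'; python3 where.py
python3 - <<'E'
from h import *
w=grab_frame("wrist");t=grab_frame("scene")
cv2.imwrite("pics/v3.png",np.hstack([cv2.resize(w,(480,300)),cv2.resize(t[150:300,280:440],(320,300))]))
E
```

```text
t: 7.75
eef_pos: [0.651, 0.0029, 0.4088]
tcp_rot: [[0.946, -0.325, -0.002], [-0.325, -0.946, 0.002], [-0.003, -0.001, -1.0]]
force: [0.1, 1.1, -0.8]
width: 0.002
finger_force: 0.0
t 7.75 tip st(mm) [ -3.3 110.2 235.8] yaw err 0.87 tilt [-0.002  0.002 -1.   ] F [ 0.1  1.1 -0.8] w 0.0
```

View pics/v3.png

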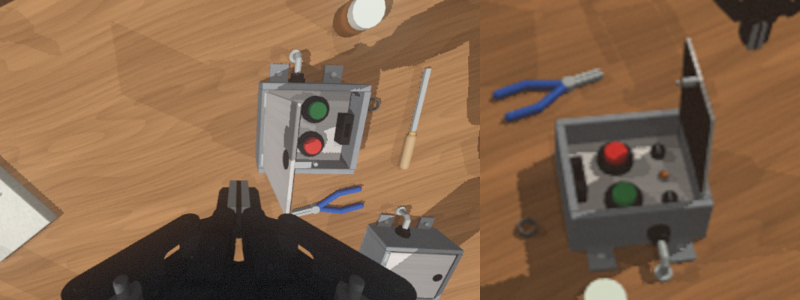

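The fingertips are behind the open cover and nothing has been disturbed. Now I'll come down and push along the arc.

```bash
python3 -m crank '[[[0,0,0,2,0,28,0],[0,0,0,1,0,27,0],[0,0,0,0,20,0,0],[0,0,0,0,15,0,0],[0,0,0,0,0,0,0]]]'; python3 where.py
python3 -m crank '[[[0,0,0,0,9,1,0],[0,0,0,0,9,1,0],[0,0,0,0,8,2,0],[0,0,0,0,0,0,0]]]'; python3 where.py
```

```text
t: 8.27
eef_pos: [0.6418, -0.0388, 0.3541]
tcp_rot: [[0.943, -0.333, -0.002], [-0.333, -0.943, -0.001], [-0.001, 0.002, -1.0]]
force: [0.2, 0.4, -0.3]
width: -0.003
finger_force: 0.2
t 8.27 tip st(mm) [  2.4  67.4 181.1] yaw err 0.39 tilt [-0.002 -0.001 -1.   ] F [ 0.2  0.4 -0.3] w -0.0
t: 8.6
eef_pos: [0.6336, -0.0612, 0.3511]
tcp_rot: [[0.944, -0.33, 0.001], [-0.33, -0.944, -0.001], [0.001, 0.001, -1.0]]
force: [1.1, 0.9, 0.5]
width: 0.003
finger_force: 0.4
t 8.6 tip st(mm) [  2.8  43.8 178.1] yaw err 0.54 tilt [ 0.001 -0.001 -1.   ] F [1.1 0.9 0.5] w 0.0
```

```bash
python3 -m crank '[[[0,0,0,-1,12,6,0],[0,0,0,-1,12,6,0],[0,0,0,-1,12.5,9,0],[0,0,0,0,12.5,9,0],[0,0,0,0,0,0,0]]]'; python3 where.py
python3 -m crank '[[[0,0,0,0,9.7,12,0],[0,0,0,0,9.7,12,0],[0,0,0,0,0,0,0]]]'; python3 where.py
```

```text
t: 9.02
eef_pos: [0.6134, -0.1072, 0.3179]
tcp_rot: [[0.944, -0.331, -0.005], [-0.331, -0.944, 0.0], [-0.004, 0.001, -1.0]]
force: [-0.1, 0.5, 0.9]
width: -0.002
finger_force: 0.6
t 9.02 tip st(mm) [ -1.5  -6.5 144.9] yaw err 0.49 tilt [-0.005  0.    -1.   ] F [-0.1  0.5  0.9] w -0.0
t: 9.27
eef_pos: [0.6073, -0.1243, 0.294]
tcp_rot: [[0.944, -0.33, -0.005], [-0.33, -0.944, 0.001], [-0.005, 0.001, -1.0]]
force: [-0.0, -0.3, 1.7]
width: -0.001
finger_force: 0.7
t 9.27 tip st(mm) [ -1.7 -24.6 121. ] yaw err 0.53 tilt [-0.005  0.001 -1.   ] F [-0.  -0.3  1.7] w -0.0
```

```bash
python3 -m crank '[[[0,0,0,0.5,6,13,0],[0,0,0,0.5,6,13,0],[0,0,0,0,3,10,0],[0,0,0,0,3,9,0],[0,0,0,0,0,0,0]]]'; python3 where.py
python3 -m crank '[[[0,0,0,0,1,5,0],[0,0,0,0,0,4,0],[0,0,0,0,0,2,0],[0,0,0,0,0,0,0]]]'; python3 where.py
```

```text
t: 9.68
eef_pos: [0.6031, -0.1405, 0.2498]
tcp_rot: [[0.944, -0.329, -0.003], [-0.329, -0.944, 0.001], [-0.003, 0.0, -1.0]]
force: [-0.1, 2.0, 1.9]
width: -0.002
finger_force: 1.0
t 9.68 tip st(mm) [  0.3 -41.   76.8] yaw err 0.6 tilt [-0.003  0.001 -1.   ] F [-0.1  2.   1.9] w -0.0
t: 10.02
eef_pos: [0.6033, -0.1415, 0.2405]
tcp_rot: [[0.944, -0.329, -0.0], [-0.329, -0.944, -0.001], [-0.0, 0.001, -1.0]]
force: [-0.8, -0.2, 2.2]
width: 0.003
finger_force: 1.2
t 10.02 tip st(mm) [  1.3 -42.1  67.5] yaw err 0.62 tilt [-0.    -0.001 -1.   ] F [-0.8 -0.2  2.2] w 0.0
```

```bash
python3 -m crank '[[[0,0,0,0,2,3,0],[0,0,0,0,2,3,0],[0,0,0,0,0,2,0],[0,0,0,0,0,1,0],[0,0,0,0,0,0,0]]]'; python3 where.py
python3 -m crank '[[[0,0,0,0,0,1,0],[0,0,0,0,0,1,0],[0,0,0,0,0,0,0]]]'; python3 where.py
```

```text
t: 10.43
eef_pos: [0.6023, -0.1452, 0.233]
tcp_rot: [[0.944, -0.329, 0.002], [-0.329, -0.944, -0.0], [0.002, -0.0, -1.0]]
force: [-0.8, 2.3, 9.7]
width: -0.002
finger_force: 4.9
t 10.43 tip st(mm) [  1.9 -45.7  60. ] yaw err 0.61 tilt [ 0.002 -0.    -1.   ] F [-0.8  2.3  9.7] w -0.0
t: 10.68
eef_pos: [0.6023, -0.1451, 0.2328]
tcp_rot: [[0.944, -0.329, 0.002], [-0.329, -0.944, -0.001], [0.003, 0.0, -1.0]]
force: [-5.5, 4.0, 21.1]
width: -0.003
finger_force: 10.5
t 10.68 tip st(mm) [  2.  -45.7  59.8] yaw err 0.63 tilt [ 0.002 -0.001 -1.   ] F [-5.5  4.  21.1] w -0.0
```

On the stop at 21 N. I'll let up gently, lift clear and check.

```bash
python3 -m crank '[[[0,0,0,0,0,-4,0],[0,0,0,0,0,-3,0],[0,0,0,0,0,-4,0],[0,0,0,0,0,-10,0],[0,0,0,0,0,-20,0]]]'
python3 -m crank '[[[0,0,0,-20,10,-35,0],[0,0,0,-20,10,-35,0],[0,0,0,-20,10,-35,0],[0,0,0,-20,0,-30,0],[0,0,0,0,0,0,0]]]'
for i in 1 2 3; do python3 -m crank '[[[0,0,0,0,0,0,0],[0,0,0,0,0,0,0],[0,0,0,0,0,0,0],[0,0,0,0,0,0,0],[0,0,0,0,0,0,0]]]'>/dev/null; done; python3 where.py
python3 - <<'E'
from h import *
w=grab_frame("wrist");t=grab_frame("scene")
cv2.imwrite("pics/v4.png",np.hstack([cv2.resize(w,(480,300)),cv2.resize(t[170:320,270:430],(320,300))]))
E
```

```text
t: 11.1
eef_pos: [0.6009, -0.145, 0.2684]
tcp_rot: [[0.944, -0.329, -0.006], [-0.329, -0.944, 0.002], [-0.006, -0.0, -1.0]]
force: [-0.4, 1.0, 0.2]
width: 0.001
finger_force: 0.0
t: 11.52
eef_pos: [0.515, -0.1471, 0.4127]
tcp_rot: [[0.944, -0.33, 0.008], [-0.33, -0.944, -0.005], [0.009, 0.002, -1.0]]
force: [0.7, 0.1, -0.1]
width: -0.002
finger_force: 0.0
t 12.77 tip st(mm) [-78.4 -76.7 232.8] yaw err 0.61 tilt [ 0. -0. -1.] F [-0.1  0.1 -0. ] w -0.0
```

View pics/v4.png

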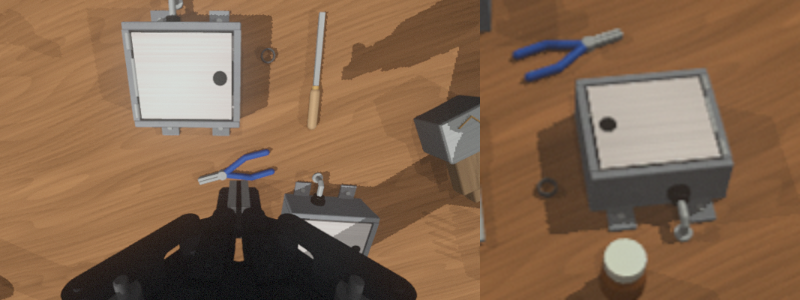

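Both views show the cover shut and flush more than a second after release. The spot is at (219,78) in the wrist panel, the loose items lie undisturbed and the arm is clear.

```bash
python3 -c "
from cell import arm
print(arm.finish_job())"
```

```text
the job is handed in; nothing more can be done
None
```

I opened the cover at the thumb spot, pressed the green start button fully in, and pushed the cover shut until it latched flush; I then handed the job in at about 13 s, with the arm clear and the loose items where they lay.

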